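# Seat the caps along an arc of sample vials

## Robot

A 6-joint arm with a two-finger parallel gripper is mounted at the origin on a cart in front of the work surface, level with it; the furniture and walls round the work are solid. World frame = base frame: x ahead of the robot, y to its left, z up, the work surface at z = 0. Lengths are in m, angles in rad, forces in N, time in s.
With the tool pointing down it reaches from about 0.3 to 0.825 m from the base axis. Payload 5.4 kg.
Tool frame: the origin (TCP) lies at the very end of the fingers, on their centre line; the grasp point (between the pads) lies 19 mm behind it; z points along the fingers, y is the direction in which the jaws open and shut (so a half turn about z gives the same grasp; the last joint's range is limited). The gripper opens to 92 mm and grips with 3 to 60 N. Pads are 20 mm wide; open, the fingers measure 128 mm over their backs; the gripper's body (75 mm by 189 mm) begins 69 mm behind the grasp point.
Start: joints at [-1.379, 0.158, 1.597, -0, 1.386, -0.21], TCP at [0.225, -0.529, 0.215] pointing down, gripper open.
Joint ranges: [-2.91, 2.91], [-0.94, 2.29], [0.18, 2.7], [-1.29, 4.43], [0.17, 2.64], [-3, 3]. Speed limits (rad/s): [2.57, 2.57, 3.14, 3.14, 3.14, 3.14].

## Interface

Orientations are given as a unit quaternion [x, y, z, w].
In Python, from station import * gives the robot as it stands. The module is installed in compiled form; this text tells all that it offers.
- The arm moves only by the tool apply_moves, never from a script. Its argument "motion" is text: rows parted by semicolons, each of 7 numbers parted by spaces: the shift along the tool's x, y, z in m, then the turn, a rotation vector about the tool's x, y, z in rad, then the finger opening in m, from 0 to 0.0919. A call has 1 to 12 rows; each row is the pose to reach, as a shift and turn from the pose commanded when the call began, along the tool's axes at that moment; what a row does not reach only later rows make up. A row lasts 1/8 s, in which the tool goes at most 62.5 mm and 10.7 degrees, less where a joint would pass 70% of its speed; a pose out of reach is approached as far as the arm can. A call with a gripper value outside its range is refused whole. The fingers move at their own pace and stop on an object; "newtons" is the grip in N (left out, the last holds). Time passes only in rows, so rows that repeat a pose let the fingers close. It gives the time, the measured TCP pose, the force and the opening at its end, in the units of the state.
- get_state(): the state, without advancing time (a new reading comes with each control period).
- grab_frame(name): name is "scene" or "top" or "wrist"; returns a dict with "frame" (384x512x3 uint8, red, green, blue), "fx", "fy", "cx", "cy" (pixels), "rvec" (rotation vector, rad) and "tvec" (3), from world to camera coordinates, as OpenCV has them; the wrist camera has in their place "mount" (4x4, takes a point from camera to tool coordinates, whose origin is the TCP and whose axes are the flange's). Camera axes: x right, y down, z forward; pixel columns grow to the right and rows downward; lengths in m; the calibration is good to about 2 mm. A picture is of the moment at which its call begins: read the wrist's pose just before it. There is no depth.
- finish_job(): hands the job in, once; it reports no verdict.
The state is a dict: "time_s": time; "qpos": joint angles; "qd": joint speeds; "joint_torque": joint torques, N m; "ee_pos": TCP position; "eef_rot": TCP orientation; "force": force on the tool from outside, world axes, zero at the start; "moment": the same for the moment, N m; "finger_gap": opening from 0.0 (shut) to 1.0 (fully open).
Only numpy, scipy, OpenCV 4.12 (cv2) and the standard library are available. Lean on these libraries where they do the work, as an engineer would, in place of code of your own. Each camera call takes 0.05 s, during which the arm holds its last target.

## Task

The blue caps on the curved row of sample vials are standing loose: go along the row with the fingertips from the green disc to the red disc and press each cap fully down in its turn, with a light touch. Stay close over the row, fingertips within about 5 cm of the caps, until the last one is home. Only press: do not grip, pull up or lift anything, and leave the things standing around where they are.

Things in the scene. Friction and masses are not known exactly. Their poses are not given: they have to be found in the camera images.
- tray: Vial tray, fixed: grey base slab 124x262x10 mm, above it a curved white deck (36 mm wide, top 38 mm above the bench) with six vials on an arc of radius 120 mm about tray (-0.098, 0), bulging to tray +x, caps 37 mm apart, cap_1 at the +y end, cap_6 at the -y end. Origin on the bench, 11 mm to +x of the slab's centre; y along the slab, z up. An orange ring shows under a loose cap and almost vanishes when it is home.
- green_disc: Flat green disc, 24 mm across and 3 mm high, fixed on the white deck beyond one end of the row (tray x -0.039, y +0.105 or -0.105; which end varies): the row starts here. Origin at the centre of its underside, 38 mm above the bench.
- red_disc: Flat red disc, same size, on the deck beyond the other end of the row: the row finishes here. Origin at the centre of its underside.
- cap_1_top (a point): Centre of the top of blue vial cap 1 (at the tray's +y end). The cap is round, 20 mm across and 13.5 mm high, nearly flat on top; this point is 60.5 mm above the bench when the cap is fully home and 64 to 65.5 mm at the start.
- cap_1 (a joint): How far cap 1 is pressed down, m: 0 to 0.0015 at the start, 0.005 fully home (hard stop; home counts from 0.004). It needs about 3 N, has no spring and stays where it is left; negative means pulled up.
- cap_2_top (a point): Centre of the top of blue vial cap 2 (number 2 counted from the tray's +y end). The cap is round, 20 mm across and 13.5 mm high, nearly flat on top; this point is 60.5 mm above the bench when the cap is fully home and 64 to 65.5 mm at the start.
- cap_2 (a joint): How far cap 2 is pressed down, m: 0 to 0.0015 at the start, 0.005 fully home (hard stop; home counts from 0.004). It needs about 3 N, has no spring and stays where it is left; negative means pulled up.
- cap_3_top (a point): Centre of the top of blue vial cap 3 (number 3 counted from the tray's +y end). The cap is round, 20 mm across and 13.5 mm high, nearly flat on top; this point is 60.5 mm above the bench when the cap is fully home and 64 to 65.5 mm at the start.
- cap_3 (a joint): How far cap 3 is pressed down, m: 0 to 0.0015 at the start, 0.005 fully home (hard stop; home counts from 0.004). It needs about 3 N, has no spring and stays where it is left; negative means pulled up.
- cap_4_top (a point): Centre of the top of blue vial cap 4 (number 4 counted from the tray's +y end). The cap is round, 20 mm across and 13.5 mm high, nearly flat on top; this point is 60.5 mm above the bench when the cap is fully home and 64 to 65.5 mm at the start.
- cap_4 (a joint): How far cap 4 is pressed down, m: 0 to 0.0015 at the start, 0.005 fully home (hard stop; home counts from 0.004). It needs about 3 N, has no spring and stays where it is left; negative means pulled up.
- cap_5_top (a point): Centre of the top of blue vial cap 5 (number 5 counted from the tray's +y end). The cap is round, 20 mm across and 13.5 mm high, nearly flat on top; this point is 60.5 mm above the bench when the cap is fully home and 64 to 65.5 mm at the start.
- cap_5 (a joint): How far cap 5 is pressed down, m: 0 to 0.0015 at the start, 0.005 fully home (hard stop; home counts from 0.004). It needs about 3 N, has no spring and stays where it is left; negative means pulled up.
- cap_6_top (a point): Centre of the top of blue vial cap 6 (at the tray's -y end). The cap is round, 20 mm across and 13.5 mm high, nearly flat on top; this point is 60.5 mm above the bench when the cap is fully home and 64 to 65.5 mm at the start.
- cap_6 (a joint): How far cap 6 is pressed down, m: 0 to 0.0015 at the start, 0.005 fully home (hard stop; home counts from 0.004). It needs about 3 N, has no spring and stays where it is left; negative means pulled up.
- immersion_oil: Bystander, loose, graspable: small amber dropper bottle with black top, 25x25x78 mm. Origin at the centre of its underside. To be left alone.
- reagent_red_cap: Bystander, loose, graspable: small white bottle with red screw cap, 26x26x73 mm. Origin at the centre of its underside. To be left alone.
- timer: Bystander, loose, graspable: flat white countdown timer with three keys, 62x66x18 mm. Origin at the centre of its underside. To be left alone.
- tally_counter: Bystander, loose, graspable: round grey hand tally counter, 45x60x25 mm. Origin at the centre of its underside. To be left alone.
- marker_black: Bystander, loose, graspable: grey marker with black cap lying along its own y, 14x139x15 mm. Origin at the centre of its underside. To be left alone.
- petri_1: Bystander, loose, graspable: closed round culture dish, 92x92x16 mm. Origin at the centre of its underside. To be left alone.

How it is judged:
By the outcome, as a careful person would: the job done as asked, in the order asked, and still so for the second after the job is handed in, with the robot touching nothing.
It also fails if it takes over 48 s, if anything falls off the work surface, if the arm or the gripper's body presses on something with over 40 N, if the wrist force passes 120 N, or if a joint passes its speed limit or range.

## Working session

There is one attempt and no reset: what is moved stays moved. The work goes in short steps, Python scripts to look and compute and a tool call to move; the robot and the scene stay as the last step left them, time stands still between calls to the robot, and variables do not carry over. Pictures are saved under pics/ and viewed, and the job is handed in when it is done.

Besides the shell and the picture viewer there is one more tool, called after ">>>" by a JSON object that holds its "method" and its "body". apply_moves: Moves the arm, as the interface text tells. Its arguments: {"type":"object","properties":{"motion":{"type":"string"},"newtons":{"type":"number"}},"required":["motion"]}

```bash
mkdir -p pics
cat > h.py <<'E'
from station import *
import numpy as np, cv2
def save(n,f): cv2.imwrite('pics/'+f+'.png',cv2.cvtColor(n['frame'],cv2.COLOR_RGB2BGR))
def K(f): return np.array([[f['fx'],0,f['cx']],[0,f['fy'],f['cy']],[0,0,1.]])
def ray(f,uv,z):
    R,_=cv2.Rodrigues(np.array(f['rvec'],float)); t=np.array(f['tvec'],float).reshape(3)
    c=-R.T@t; d=R.T@np.array([(uv[0]-f['cx'])/f['fx'],(uv[1]-f['cy'])/f['fy'],1])
    return c+d*(z-c[2])/d[2]
E
python3 - <<'E'
from h import *
import pickle
print(get_state())
for n in ['top','scene']:
    f=grab_frame(n); save(f,n+'0'); pickle.dump(f,open(n+'0.pkl','wb'))
    print(n,{k:v for k,v in f.items() if k!='frame'})
E
```

```text
{'time_s': 0.0, 'qpos': array([-1.37910804e+00,  1.59068923e-01,  1.59826328e+00, -1.37606983e-05,
        1.38618584e+00, -2.10070938e-01]), 'qd': array([ 0.00036757,  0.00103927,  0.00204548,  0.00152902, -0.00016516,
        0.00070151]), 'joint_torque': array([-1.63407134e-03, -3.85570979e+01, -3.22108948e+01,  7.01841409e-02,
        3.80533410e-02, -1.43054667e-04]), 'ee_pos': array([ 0.22471362, -0.52857418,  0.21359222]), 'eef_rot': array([ 9.79890739e-01,  1.99532484e-01,  2.08635734e-06, -9.62713321e-04]), 'force': array([-0.8001254 ,  0.16046446, -0.04712166]), 'moment': array([-0.02200352,  0.04012094, -0.01829542]), 'finger_gap': 0.9982775704751498}
top {'fx': 459.23796204280654, 'fy': 459.23796204280654, 'cx': 253.75210326477654, 'cy': 182.6665571842296, 'rvec': array([ 2.14816638, -2.12819243,  0.1731149 ]), 'tvec': array([-0.03276537,  0.5128449 ,  1.2213256 ])}
scene {'fx': 356.69803702959484, 'fy': 356.69803702959484, 'cx': 255.82214588281425, 'cy': 193.2842217923751, 'rvec': array([ 1.08033671, -2.1685503 ,  1.22701984]), 'tvec': array([0.29295773, 0.28442849, 0.75020862])}
```

View pics/top0.png

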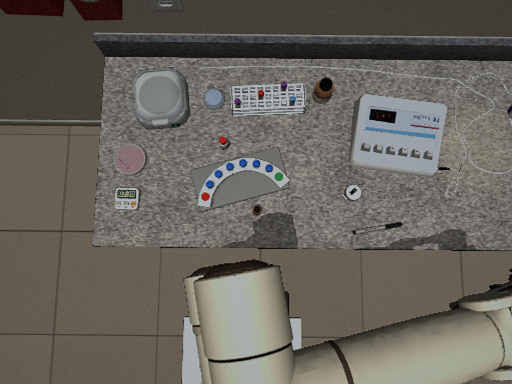

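View pics/scene0.png

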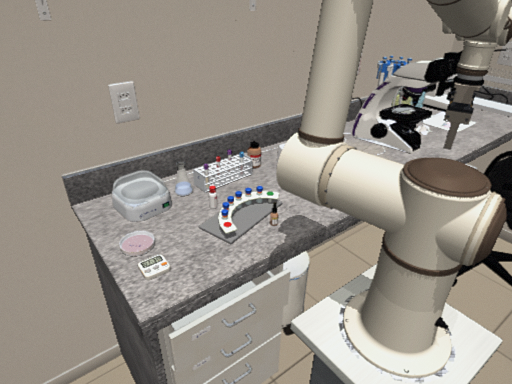

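```bash
cat > meas.py <<'E'
from h import *
from scipy.optimize import least_squares
def blobs(f,lo,hi,amin=15,roi=None):
    hsv=cv2.cvtColor(f['frame'],cv2.COLOR_RGB2HSV); m=cv2.inRange(hsv,lo,hi)
    if roi:
        k=np.zeros_like(m); k[roi[1]:roi[3],roi[0]:roi[2]]=255; m&=k
    n,l,s,c=cv2.connectedComponentsWithStats(m)
    return [(c[i],s[i,4]) for i in range(1,n) if s[i,4]>=amin]
# tray model: caps at angle spacing, chord or arc?
def model(chord=True):
    R=.120; d=2*np.arcsin(.0185/R) if chord else .037/R
    a=(2.5-np.arange(6))*d
    return np.c_[-.098+R*np.cos(a),R*np.sin(a)]
E
python3 - <<'E'
from meas import *
import pickle
f=pickle.load(open('top0.pkl','rb'))
roi=(185,145,295,215)
P=[]
for nm,lo,hi,z in [('blue',(100,120,60),(130,255,255),.0645),('green',(50,120,60),(80,255,255),.041),('red',(0,170,120),(6,255,255),.041)]:
    for c,a in blobs(f,lo,hi,8,roi):
        p=ray(f,c,z); print(nm,c.round(1),a,p.round(4)); P.append((nm,p))
caps=np.array([p[:2] for n,p in P if n=='blue']); caps=caps[np.argsort(-caps[:,1])]
print(np.linalg.norm(np.diff(caps,axis=0),axis=1))
mod=np.vstack([model(),[[-.039,-.105],[-.039,.105]]]);
obs=np.vstack([caps]+[p[None,:2] for n,p in P if n in('green',)]+[p[None,:2] for n,p in P if n=='red'])
def T(q): c,s=np.cos(q[2]),np.sin(q[2]); return mod@np.array([[c,s],[-s,c]])+q[:2]
if len(obs)==8:
    r=least_squares(lambda q:(T(q)-obs).ravel(),[.4,0,0]); print(r.x); print((T(r.x)-obs).round(4)); print(T(r.x).round(4))
g=f['frame'][145:215,185:295]; cv2.imwrite('pics/crop.png',cv2.resize(g[...,::-1],None,fx=7,fy=7,interpolation=cv2.INTER_CUBIC))
E
```

```text
blue [242.5 162.7] 37 [0.564  0.0031 0.0645]
blue [255.9 163.2] 40 [ 0.563  -0.0334  0.0645]
blue [229.3 166. ] 39 [0.5545 0.0389 0.0645]
blue [268.9 167.7] 39 [ 0.5508 -0.0687  0.0645]
blue [217.8 173.2] 37 [0.5343 0.0697 0.0645]
blue [209.  183.8] 37 [0.505  0.0926 0.0645]
green [278.4 176.4] 47 [ 0.5314 -0.0958  0.041 ]
red [205.  196.4] 44 [0.4739 0.1049 0.041 ]
[0.03715708 0.03680945 0.03708402 0.03646333 0.03739669]
[0.53973849 0.01537348 0.27734501]
[[ 0.      0.0001]
 [-0.0003 -0.0001]
 [-0.     -0.0001]
 [ 0.0006  0.0001]
 [ 0.0004 -0.0004]
 [ 0.0002  0.0001]
 [-0.0004 -0.0005]
 [-0.0005  0.0007]]
[[ 0.5051  0.0927]
 [ 0.534   0.0696]
 [ 0.5545  0.0388]
 [ 0.5646  0.0032]
 [ 0.5634 -0.0338]
 [ 0.551  -0.0686]
 [ 0.531  -0.0963]
 [ 0.4735  0.1057]]
```

View pics/crop.png

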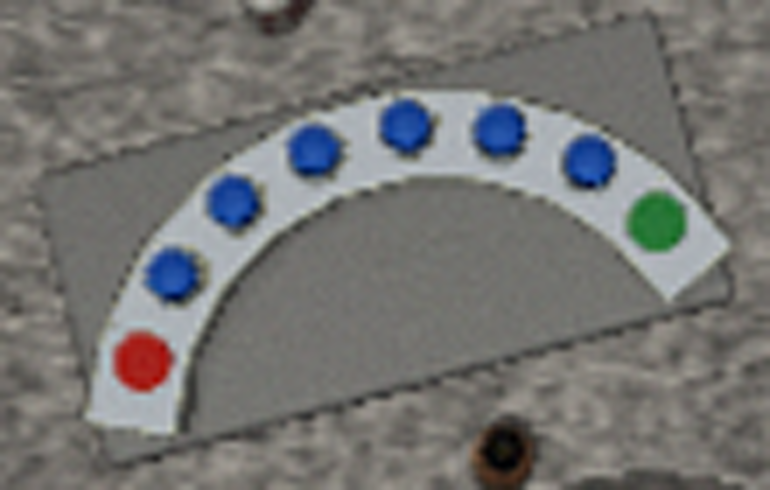

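```bash
cat > d.py <<'E'
import sys
from h import *
from scipy.spatial.transform import Rotation as Ro
W={'red':(.4735,.1057),'c1':(.5051,.0927),'c2':(.534,.0696),'c3':(.5545,.0388),'c4':(.5646,.0032),'c5':(.5634,-.0338),'c6':(.551,-.0686),'green':(.531,-.0963)}
s=get_state(); R=Ro.from_quat(s['eef_rot'])
print('t',s['time_s'],'ee',s['ee_pos'].round(4),'F',s['force'].round(2),'rotvec',R.as_rotvec().round(3),'gap',s['finger_gap'],'q',s['qpos'].round(2))
print('x axis',R.as_matrix()[:,0].round(4))
for k in sys.argv[2:]: print(k,R.inv().apply(np.r_[W[k],float(sys.argv[1])]-s['ee_pos']).round(4))
E
python3 d.py 0.2 green; python3 d.py 0.1 green
```

```text
t 0.1 ee [ 0.2247 -0.5286  0.2137] F [ 0.88  0.87 -0.24] rotvec [-3.077 -0.627 -0.   ] gap 1.0001294455137308 q [-1.38  0.16  1.6   0.    1.39 -0.21]
x axis [9.204e-01 3.911e-01 4.000e-04]
green [ 0.4509 -0.2781  0.0143]
t 0.1 ee [ 0.2247 -0.5286  0.2137] F [ 0.88  0.87 -0.24] rotvec [-3.077 -0.627 -0.   ] gap 1.0001294455137308 q [-1.38  0.16  1.6   0.    1.39 -0.21]
x axis [9.204e-01 3.911e-01 4.000e-04]
green [ 0.4509 -0.278   0.1143]
```

>>> {"method": "apply_moves", "body": {"motion": "0.03 -0.018 0 0 0 0 0; 0.075 -0.046 0 0 0 0 0; 0.12 -0.074 0 0 0 0 0; 0.165 -0.102 0 0 0 0 0; 0.21 -0.13 0 0 0 0 0; 0.255 -0.158 0 0 0 0 0; 0.3 -0.185 0 0 0 0 0; 0.345 -0.213 0 0 0 0 0; 0.39 -0.24 0 0 0 0 0; 0.43 -0.265 0 0 0 0 0; 0.451 -0.278 0.01 0 0 0 0; 0.451 -0.278 0.02 0 0 0 0", "newtons": 20}}

```text
time_s: 1.6
ee_pos: [0.5315, -0.0956, 0.1938]
eef_rot: [0.98, 0.201, -0.0, -0.0]
force: [0.6, -0.5, 0.1]
finger_gap: 0.01
```

```bash
python3 d.py 0.085 green c6; python3 -c "
from h import *
f=grab_frame('wrist');save(f,'w1');print(f['mount'])
f=grab_frame('top');save(f,'t1')"
```

```text
t 1.6 ee [ 0.5315 -0.0956  0.1938] F [ 0.56 -0.47  0.06] rotvec [-3.077e+00 -6.310e-01  1.000e-03] gap 0.010268598088784102 q [-0.4   0.09  1.72 -0.    1.34  0.76]
x axis [ 9.192e-01  3.937e-01 -5.000e-04]
green [-0.0006  0.0005  0.1088]
c6 [ 0.0287 -0.0171  0.1088]
[[ 3.13902802e-04 -9.61449566e-01 -2.74981151e-01  7.78366964e-02]
 [ 9.99999778e-01  4.63248167e-04 -4.78167380e-04 -7.37826301e-04]
 [ 5.87118334e-04 -2.74980940e-01  9.61449499e-01 -1.69414814e-01]
 [ 0.00000000e+00  0.00000000e+00  0.00000000e+00  1.00000000e+00]]
```

View pics/w1.png

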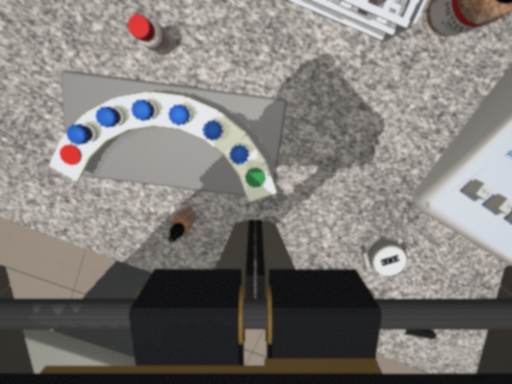

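The wrist view shows the closed fingers (255,225) just short of the green disc (256,177), with cap 6 at (239,154) and the row running left to red (70,154). I'll cross-check the cap positions from this view.

```bash
cat > wm.py <<'E'
from meas import *
from scipy.spatial.transform import Rotation as Ro
def wpoints(z=.0645,name=None):
    s=get_state(); f=grab_frame('wrist')
    if name: save(f,name)
    T=np.eye(4); T[:3,:3]=Ro.from_quat(s['eef_rot']).as_matrix(); T[:3,3]=s['ee_pos']
    M=T@np.array(f['mount']); out=[]
    for nm,lo,hi,zz in [('blue',(100,120,60),(130,255,255),z),('green',(50,120,60),(80,255,255),.041)]:
        for c,a in blobs(f,lo,hi,60,(0,0,512,215)):
            d=M[:3,:3]@np.array([(c[0]-f['cx'])/f['fx'],(c[1]-f['cy'])/f['fy'],1]); o=M[:3,3]
            print(nm,c.round(1),a,(o+d*(zz-o[2])/d[2]).round(4))
if __name__=='__main__': wpoints()
E
python3 wm.py
```

```text
blue [140.8 107.5] 305 [0.5561 0.0379 0.0645]
blue [177.6 112.2] 283 [0.5661 0.0031 0.0645]
blue [105.7 114.7] 324 [0.5359 0.0681 0.0645]
blue [211.3 127.9] 245 [ 0.565  -0.0331  0.0645]
blue [ 76.7 132.2] 327 [0.5076 0.0907 0.0645]
blue [238.3 152.2] 222 [ 0.5528 -0.0673  0.0645]
green [254.9 175.4] 226 [ 0.532  -0.0948  0.041 ]
```

The two views agree within 2 mm, so I'll use a position between them. I'll go down over the green disc, then across to cap 6.

>>> {"method": "apply_moves", "body": {"motion": "0 0 0.04 0 0 0 0; 0 0 0.08 0 0 0 0; 0 0 0.105 0 0 0 0; 0 0 0.109 0 0 0 0; 0.015 -0.009 0.109 0 0 0 0; 0.03 -0.017 0.112 0 0 0 0; 0.03 -0.017 0.115 0 0 0 0; 0.03 -0.017 0.115 0 0 0 0; 0.03 -0.017 0.115 0 0 0 0"}}

```text
time_s: 2.88
ee_pos: [0.5521, -0.0697, 0.0797]
eef_rot: [0.98, 0.2, -0.0, 0.0]
force: [-0.2, -0.4, 0.3]
finger_gap: 0.008
```

```bash
python3 d.py 0.0615 c6
```

```text
t 2.875 ee [ 0.5521 -0.0697  0.0797] F [-0.19 -0.42  0.34] rotvec [ 3.078  0.627 -0.   ] gap 0.007552254270056288 q [-0.34  0.25  1.77 -0.    1.12  0.83]
x axis [ 9.204e-01  3.910e-01 -1.000e-04]
c6 [-0.0006 -0.0014  0.0182]
```

>>> {"method": "apply_moves", "body": {"motion": "0 -0.001 0.008 0 0 0 0; 0 -0.001 0.012 0 0 0 0; 0 -0.001 0.014 0 0 0 0; 0 -0.001 0.0155 0 0 0 0; 0 -0.001 0.017 0 0 0 0; 0 -0.001 0.017 0 0 0 0; 0 -0.001 0.017 0 0 0 0"}}

```text
time_s: 3.75
ee_pos: [0.552, -0.0687, 0.0626]
eef_rot: [0.98, 0.2, 0.0, 0.0]
force: [0.3, 0.3, 0.9]
finger_gap: 0.008
```

>>> {"method": "apply_moves", "body": {"motion": "0 0 0.0005 0 0 0 0; 0 0 0.001 0 0 0 0; 0 0 0.0015 0 0 0 0; 0 0 0.0015 0 0 0 0"}}

```text
time_s: 4.25
ee_pos: [0.5519, -0.0687, 0.0611]
eef_rot: [0.98, 0.2, 0.0, 0.0]
force: [-0.4, 0.0, 2.1]
finger_gap: 0.005
```

>>> {"method": "apply_moves", "body": {"motion": "0 0 0.0004 0 0 0 0; 0 0 0.0008 0 0 0 0; 0 0 0.0008 0 0 0 0"}}

```text
time_s: 4.62
ee_pos: [0.552, -0.0687, 0.0607]
eef_rot: [0.98, 0.2, 0.0, 0.0]
force: [-2.0, 0.4, 5.0]
finger_gap: 0.007
```

Force passed the 3 N slide level and motion stalled at z 0.0607, so the cap is at its stop. I'll lift to the hover height and look.

>>> {"method": "apply_moves", "body": {"motion": "0 0 -0.004 0 0 0 0; 0 0 -0.016 0 0 0 0; 0 0 -0.016 0 0 0 0; 0 0 -0.016 0 0 0 0"}}

```text
time_s: 5.12
ee_pos: [0.5518, -0.0687, 0.0764]
eef_rot: [0.98, 0.2, 0.0, 0.0]
force: [-0.6, -1.0, -0.8]
finger_gap: 0.004
```

```bash
python3 d.py 0.0765 c5 c6; python3 -c "
from h import *
f=grab_frame('wrist');save(f,'w2')
g=f['frame'][60:260,100:400];cv2.imwrite('pics/w2c.png',cv2.resize(g[...,::-1],None,fx=2.6,fy=2.6,interpolation=cv2.INTER_CUBIC))"
```

```text
t 5.125 ee [ 0.5518 -0.0687  0.0764] F [-0.62 -0.99 -0.77] rotvec [3.078 0.627 0.   ] gap 0.003852339424492429 q [-0.34  0.26  1.77 -0.    1.11  0.83]
x axis [9.204e-01 3.911e-01 1.000e-04]
c5 [ 0.0243 -0.0275 -0.0001]
c6 [-0.0007 -0.0004 -0.0001]
```

View pics/w2c.png

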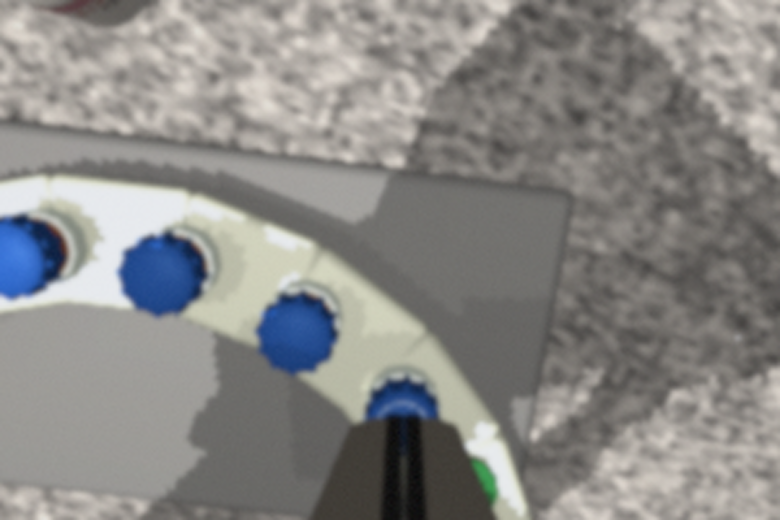

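The tip is centred on cap 6, which sits at crop (400,400). Next is cap 5.

>>> {"method": "apply_moves", "body": {"motion": "0.012 -0.013 0 0 0 0 0; 0.025 -0.027 0 0 0 0 0; 0.025 -0.027 0 0 0 0 0; 0.025 -0.027 0.006 0 0 0 0; 0.025 -0.027 0.01 0 0 0 0; 0.025 -0.027 0.0115 0 0 0 0; 0.025 -0.027 0.013 0 0 0 0; 0.025 -0.027 0.014 0 0 0 0; 0.025 -0.027 0.015 0 0 0 0; 0.025 -0.027 0.0155 0 0 0 0; 0.025 -0.027 0.016 0 0 0 0; 0.025 -0.027 0.016 0 0 0 0"}}

```text
time_s: 6.68
ee_pos: [0.5643, -0.0342, 0.0607]
eef_rot: [0.98, 0.2, -0.0, 0.0]
force: [-3.1, -0.1, 5.1]
finger_gap: 0.002
```

>>> {"method": "apply_moves", "body": {"motion": "0 0 -0.004 0 0 0 0; 0 0 -0.014 0 0 0 0; 0.008 -0.017 -0.014 0 0 0 0; 0.015 -0.034 -0.014 0 0 0 0; 0.015 -0.034 -0.012 0 0 0 0; 0.015 -0.034 -0.006 0 0 0 0; 0.015 -0.034 -0.0045 0 0 0 0; 0.015 -0.034 -0.003 0 0 0 0; 0.015 -0.034 -0.0015 0 0 0 0; 0.015 -0.034 -0.0007 0 0 0 0; 0.015 -0.034 0 0 0 0 0; 0.015 -0.034 0 0 0 0 0"}}

```text
time_s: 8.18
ee_pos: [0.5647, 0.003, 0.0607]
eef_rot: [0.98, 0.2, -0.0, 0.0]
force: [-2.8, 1.4, 5.6]
finger_gap: 0.007
```

>>> {"method": "apply_moves", "body": {"motion": "0 0 -0.004 0 0 0 0; 0 0 -0.014 0 0 0 0; 0.003 -0.018 -0.014 0 0 0 0; 0.005 -0.037 -0.014 0 0 0 0; 0.005 -0.037 -0.012 0 0 0 0; 0.005 -0.037 -0.006 0 0 0 0; 0.005 -0.037 -0.0045 0 0 0 0; 0.005 -0.037 -0.003 0 0 0 0; 0.005 -0.037 -0.0015 0 0 0 0; 0.005 -0.037 -0.0007 0 0 0 0; 0.005 -0.037 0 0 0 0 0; 0.005 -0.037 0 0 0 0 0"}}

```text
time_s: 9.68
ee_pos: [0.5548, 0.0391, 0.0607]
eef_rot: [0.98, 0.2, -0.0, 0.0]
force: [-3.3, 0.9, 6.2]
finger_gap: 0.005
```

>>> {"method": "apply_moves", "body": {"motion": "0 0 -0.004 0 0 0 0; 0 0 -0.014 0 0 0 0; -0.003 -0.018 -0.014 0 0 0 0; -0.007 -0.036 -0.014 0 0 0 0; -0.007 -0.036 -0.012 0 0 0 0; -0.007 -0.036 -0.006 0 0 0 0; -0.007 -0.036 -0.0045 0 0 0 0; -0.007 -0.036 -0.003 0 0 0 0; -0.007 -0.036 -0.0015 0 0 0 0; -0.007 -0.036 -0.0007 0 0 0 0; -0.007 -0.036 0 0 0 0 0; -0.007 -0.036 0 0 0 0 0"}}

```text
time_s: 11.18
ee_pos: [0.5344, 0.0695, 0.0607]
eef_rot: [0.98, 0.2, 0.0, 0.0]
force: [-1.9, 1.3, 5.7]
finger_gap: 0.009
```

>>> {"method": "apply_moves", "body": {"motion": "0 0 -0.004 0 0 0 0; 0 0 -0.014 0 0 0 0; -0.009 -0.016 -0.014 0 0 0 0; -0.017 -0.032 -0.014 0 0 0 0; -0.017 -0.032 -0.012 0 0 0 0; -0.017 -0.032 -0.006 0 0 0 0; -0.017 -0.032 -0.0045 0 0 0 0; -0.017 -0.032 -0.003 0 0 0 0; -0.017 -0.032 -0.0015 0 0 0 0; -0.017 -0.032 -0.0007 0 0 0 0; -0.017 -0.032 0 0 0 0 0; -0.017 -0.032 0 0 0 0 0"}}

```text
time_s: 12.68
ee_pos: [0.5063, 0.0923, 0.0607]
eef_rot: [0.98, 0.2, -0.0, -0.0]
force: [-2.5, 0.7, 5.2]
finger_gap: 0.007
```

>>> {"method": "apply_moves", "body": {"motion": "0 0 -0.004 0 0 0 0; 0 0 -0.014 0 0 0 0; -0.012 -0.012 -0.014 0 0 0 0; -0.025 -0.025 -0.014 0 0 0 0; -0.025 -0.025 -0.02 0 0 0 0; -0.025 -0.025 -0.035 0 0 0 0; -0.025 -0.025 -0.035 0 0 0 0; -0.025 -0.025 -0.035 0 0 0 0"}}

```text
time_s: 13.68
ee_pos: [0.474, 0.1053, 0.0957]
eef_rot: [0.98, 0.199, 0.0, 0.0]
force: [0.6, 0.2, -0.7]
finger_gap: 0.008
```

```bash
python3 d.py 0.09 red; python3 -c "
from h import *
f=grab_frame('wrist');save(f,'w3');cv2.imwrite('pics/w3b.png',cv2.resize(f['frame'][:260,100:,::-1],None,fx=1.9,fy=1.9,interpolation=cv2.INTER_CUBIC))
f=grab_frame('scene');save(f,'s3')
g=f['frame'][165:245,190:300];cv2.imwrite('pics/s3c.png',cv2.resize(g[...,::-1],None,fx=7,fy=7,interpolation=cv2.INTER_CUBIC))"
```

```text
t 13.675 ee [0.474  0.1053 0.0957] F [ 0.65  0.25 -0.65] rotvec [3.078e+00 6.260e-01 1.000e-03] gap 0.008400396570551666 q [-0.03  0.06  1.96 -0.    1.13  1.14]
x axis [9.205e-01 3.908e-01 8.000e-04]
red [-0.0003 -0.0005  0.0057]
```

View pics/w3b.png

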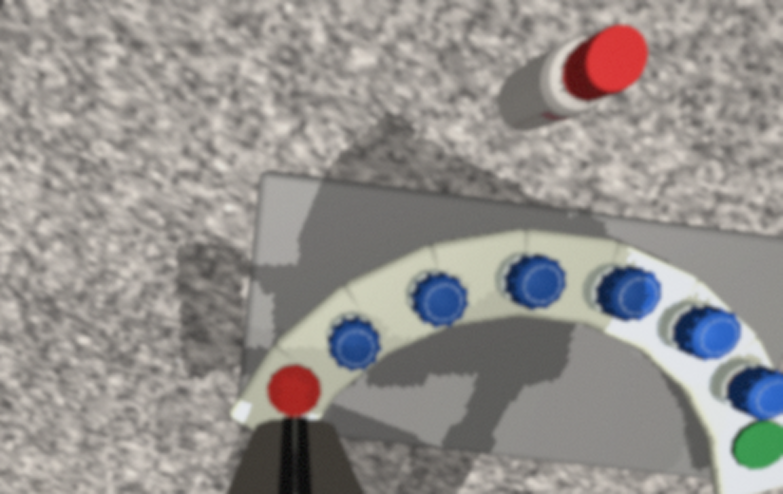

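View pics/s3c.png

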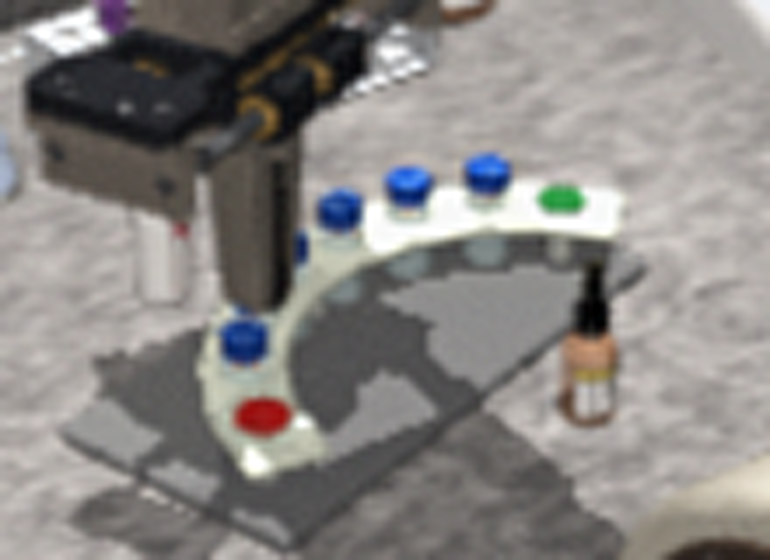

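Neither view shows orange under any cap. I'll compare against the starting picture to confirm the rings have vanished.

```bash
python3 -c "
from h import *
for n in ['scene0','s3']:
    im=cv2.imread('pics/%s.png'%n)[165:245,215:300]; h=cv2.cvtColor(im,cv2.COLOR_BGR2HSV)
    m=cv2.inRange(h,(3,70,60),(20,255,255)); ys,xs=np.nonzero(m); print(n,sorted(zip((xs+215).tolist(),(ys+165).tolist())))
    cv2.imwrite('pics/c_%s.png'%n,cv2.resize(im,None,fx=7,fy=7,interpolation=cv2.INTER_CUBIC))"
```

```text
scene0 [(223, 216), (223, 217), (224, 216), (224, 217), (225, 216), (225, 217), (226, 216), (226, 217), (227, 208), (227, 216), (228, 208), (228, 209), (230, 202), (230, 203), (231, 202), (231, 203), (231, 223), (231, 224), (232, 202), (232, 203), (236, 197), (237, 197), (237, 198), (238, 197), (238, 198), (239, 197), (239, 198), (240, 197), (246, 194), (247, 194), (248, 194), (249, 194), (250, 194), (253, 166), (253, 167), (254, 167), (255, 166), (255, 167), (256, 166), (256, 167), (257, 166), (257, 167), (258, 166), (258, 192), (259, 165), (259, 166), (259, 192), (259, 193), (260, 192), (260, 193), (261, 192), (270, 221), (270, 222), (270, 223), (271, 212), (271, 213), (271, 214), (271, 215), (271, 216), (271, 217), (271, 218), (271, 219), (271, 220), (271, 221), (271, 222), (271, 223), (271, 224), (272, 212), (272, 213), (272, 214), (272, 215), (272, 216), (272, 217), (273, 213), (273, 214), (273, 215), (273, 216), (273, 217), (273, 225), (274, 213), (274, 214), (274, 215), (274, 216), (274, 217), (274, 225), (275, 213), (275, 214), (275, 215), (275, 216), (275, 217), (276, 212), 
[... 935 characters left out ...]
23), (271, 212), (271, 213), (271, 214), (271, 215), (271, 216), (271, 217), (271, 218), (271, 219), (271, 220), (271, 221), (271, 222), (271, 223), (271, 224), (272, 212), (272, 213), (272, 214), (272, 215), (272, 216), (272, 217), (273, 213), (273, 214), (273, 215), (273, 216), (273, 217), (273, 225), (274, 213), (274, 214), (274, 215), (274, 216), (274, 217), (274, 225), (275, 213), (275, 214), (275, 215), (275, 216), (275, 217), (275, 225), (276, 212), (276, 213), (276, 214), (276, 215), (276, 216), (276, 217), (277, 213), (277, 214), (277, 215), (277, 216), (277, 217), (288, 243), (291, 242), (292, 242), (293, 242), (294, 242), (296, 242), (297, 242), (297, 243), (298, 243), (299, 243)]
```

View pics/c_scene0.png

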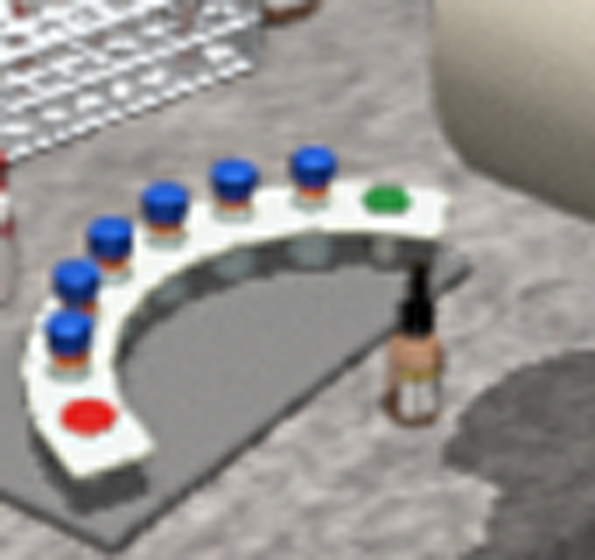

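At the start all six rings showed. They are now gone under caps 1, 4, 5 and 6, while the fingers hide caps 2 and 3. I'll lift away and check those two.

>>> {"method": "apply_moves", "body": {"motion": "-0.01 -0.005 -0.03 0 0 0 0; -0.03 -0.01 -0.08 0 0 0 0; -0.05 -0.01 -0.13 0 0 0 0; -0.05 -0.01 -0.17 0 0 0 0; -0.05 -0.01 -0.17 0 0 0 0; -0.05 -0.01 -0.17 0 0 0 0"}}

```text
time_s: 14.52
ee_pos: [0.423, 0.0952, 0.2642]
eef_rot: [0.98, 0.2, -0.001, -0.0]
force: [-0.6, 0.7, -1.1]
finger_gap: 0.004
```

```bash
python3 -c "
from h import *
print(get_state()['qd'].round(3))
f=grab_frame('scene');save(f,'s4')
g=f['frame'][165:245,200:300];cv2.imwrite('pics/s4c.png',cv2.resize(g[...,::-1],None,fx=7,fy=7,interpolation=cv2.INTER_CUBIC))
f=grab_frame('top');save(f,'t4')"
```

```text
[ 0.002  0.014  0.022  0.     0.002 -0.001]
```

View pics/s4c.png

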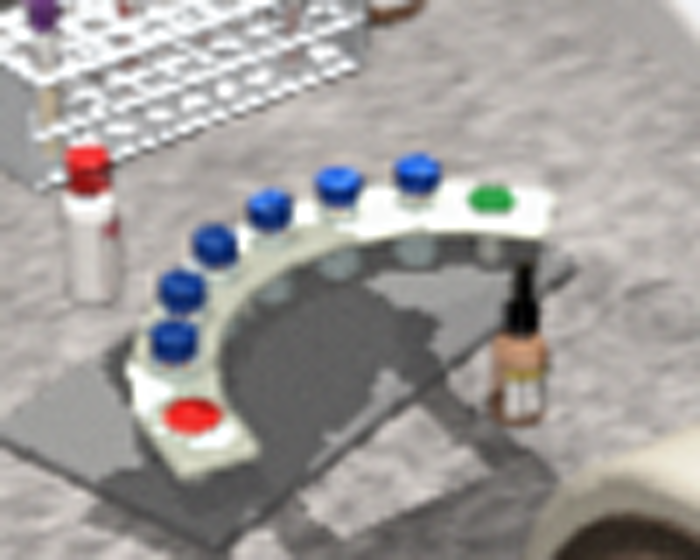

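View pics/t4.png

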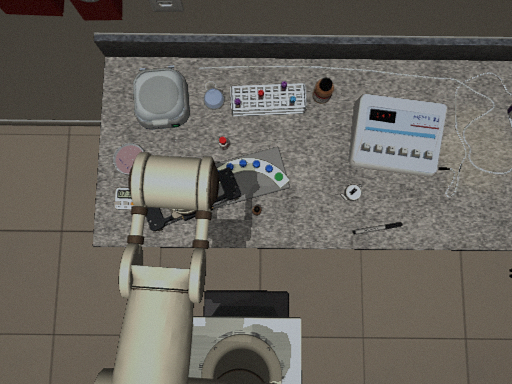

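All six caps now show no orange, and the bystanders in view haven't moved. The arm is clear of everything.

```bash
python3 -c "
from station import *
print(finish_job())"
```

```text
the job is handed in; nothing more can be done
None
```

I pressed all six caps home in order, from the green disc to the red disc (cap 6 to cap 1), with the fingers closed. I stayed close over the row until the last cap was down, then lifted clear and handed the job in at about 14.6 s.

- **Presses:** every press ended with the fingertips at z = 0.0607 m, about 4.8 mm down by the cap heights given. The vertical force there was 5–6 N.
- **Orange rings:** the last scene picture shows no orange under any of the six caps; all six rings showed at the start.
- **Bystanders:** those I could see are where they were. In the last top view the arm hid part of the tray, and the timer and dish partly.
- **Disagreements:** the top and wrist cameras differed by up to about 2 mm on cap positions, so I aimed between them. No check failed.

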